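# Tip a pile of wax tins into a lipped display tray

## Task

Pick up the two stacked wax tins together as one pile and load them into the wooden display tray: tilt the pile so that its far end goes in under the metal lip and up against the tall wall, which you must feel for, then tip it down so that both tins lie flat inside, still one on the other. Leave the other things on the table where they are.

Things in the scene. Friction and masses are not known exactly. Their poses are not given: they have to be found in the camera images.
- tin_low: lower of two equal flat shut brown tins piled squarely; spans x -31 to +28 mm, y -44 to +44 mm (long), z 0 to 22 mm (origin at underside); about 0.11 kg. Grasp the pile across the 59 mm sides. Its turn is only roughly that of the tray. The tins are loose on each other
- tin_top: the upper tin, the same in shape and axes, its underside on the lower tin's lid
- base: dark metal strip fixed to the table, 170 x 44 x 6 mm, origin under its middle; x along it, roughly away from the robot, z up. The pale wooden tray (104 x 77 mm) is screwed down on it, straight along it and centred across it, but its middle lies anywhere from 30 mm nearer to 30 mm farther (base x -30 to +30): that is not reported, and must be seen or found by touch
- floor (a point): point on the base's own axis at the height of the tray's floor, 12 mm above the table, over the base's middle (not the tray's). Measured from the tray's middle the bay runs x -46 to +46 mm, y -32.5 to +32.5 mm. The sides are open for tray x -25 to +25 mm only (floor there 50 mm wide), so fingers at the pile's middle fit beside it; elsewhere side walls, 6 mm thick, 18 mm over the floor
- lip_level (a point): point on the base's axis at the lip's underside, 61.5 mm above the table (49.5 over the floor), over the base's middle. The tall wall is at tray x +46; its dark metal lip reaches 8 mm back over the bay, 4 mm thick; side walls from x +32 are as tall. The 44 mm pile passes under it only tilted 0.1 to 0.19 rad, low end first and about 2 mm off the floor, until it meets the tall wall
- sill_level (a point): point on the base's axis at the top of the low near wall, 20 mm above the table (8 over the floor), over the base's middle. That wall is 5 mm thick, its faces at tray x -51 and -46. The pile's near end drops inside it only once the pile is right up against the tall wall; the near end can then be pressed down
- tester_candle: open glass candle, 67 mm wide, 74 mm tall, loose bystander; origin under its middle
- card_box: flat clear card holder 65 x 92 x 19 mm, loose bystander; origin under its middle
- lidded_jar: lidded glass candle jar, 69 mm wide, 82 mm tall, loose bystander; origin under its middle

How it is judged:
On the way:
1. the two tins are lifted clear of the table together, one on the other (height (world z) of tin_low above 0.02 m and z of tin_top in the frame of tin_low between 0.019 and 0.026 m and distance between tin_top and tin_low below 0.027 m), for 0.2 s.
At the end, for the whole second after the job is handed in: both tins lie in the tray's bay at rest and level (within 0.03 rad), the lower on the tray's floor and the upper on it (heights within about 2 mm); each origin within 35 mm along the base of its middle and 8 mm across it, its long side along the base within 0.15 rad (x of tin_low in the frame of base between -0.035 and 0.035 m and y of tin_low in the frame of base between -0.008 and 0.008 m and z of tin_low in the frame of base between 0.01 and 0.0145 m and angle between each of tin_low, tin_top's own z axis and vertical below 0.03 rad and angle between the y axis of each of tin_low, tin_top and the x axis of base, either way round below 0.15 rad and linear speed of each of tin_low, tin_top below 0.01 m/s and x of tin_top in the frame of base between -0.035 and 0.035 m and y of tin_top in the frame of base between -0.008 and 0.008 m and z of tin_top in the frame of base between 0.032 and 0.0365 m); the robot touches nothing.
It fails at once if a bystander (tester candle, card holder, lidded jar) is moved by more than 20 mm (distance of any of tester_candle, card_box, lidded_jar from where it was at the start of the episode above 0.02 m).
It also fails if it takes over 64 s, if anything falls off the work surface, if the arm or the gripper's body presses on something with over 40 N, if the wrist force passes 120 N, or if a joint passes its speed limit or range.

## Robot

A 6-joint arm with a two-finger parallel gripper is mounted at the origin on a cart in front of the work surface, level with it; the furniture and walls round the work are solid. World frame = base frame: x ahead of the robot, y to its left, z up, the work surface at z = 0. Lengths are in m, angles in rad, forces in N, time in s.
With the tool pointing down it reaches from about 0.325 to 0.775 m from the base axis. Payload 5.5 kg.
Tool frame: the origin (TCP) lies on the mounting face of the last link; the fingertips stand 173 mm ahead of it and the grasp point (between the pads) lies ahead of it (robot.tcp_to_grasp is the z of the grasp point in the tool frame, in m); z points along the fingers, x is the direction in which the jaws open and shut, and the axes are right-handed (so a half turn about z gives the same grasp; the last joint's range is limited). The gripper opens to 85 mm and grips with 20 to 120 N. Pads are 22 mm wide; open, the fingers measure 114 mm over their backs; the gripper's body (76 mm by 85 mm) begins 54 mm behind the grasp point. The pads swing forward as they close: fully open they stand 13 mm farther back than shut.
Start: joints at [1.239, 0.091, 1.231, -0, 1.82, -0.057], TCP at [0.163, 0.578, 0.405] pointing down, gripper open.
Joint ranges: [-2.87, 2.87], [-0.86, 2.18], [0.17, 2.46], [-1.51, 4.65], [0.06, 2.69], [-2.65, 2.65]. Speed limits (rad/s): [2.57, 2.57, 3.01, 3.14, 3.14, 3.14].

## Interface

Orientations are given as a unit quaternion [x, y, z, w].
In Python, from plant import robot, jaws, grab_frame, camera_model, workorder, read_t, read_joint_pos, read_joint_velocities, read_tau, read_tcp_pos, read_tool_rot, read_wrist_force, read_wrist_torque, read_width gives the robot as it stands. Calls block until the motion is done:
- robot.reach(position, orientation): joint-space move of the TCP to a pose.
- robot.servo_line(position, v=0.15, ori=None, contact_N=None): straight line of the TCP; ori=None keeps the orientation; v is the mean speed in m/s. With contact_N (N) it stops when the force on the tool has changed by that much, and returns True; else False.
- robot.goto_joints(angles): joint-space move.
- jaws.command_gripper(opening, newtons=None): opening from 0.0 (shut) to 1.0 (fully open); newtons is the grip in N (None keeps the last); returns when the fingers have stopped.
- robot.dwell(seconds).
- robot.inverse_kinematics(position, orientation): joint angles nearest the present ones, or None.
- grab_frame(name): name is "scene" or "top"; returns (picture, depth): 400x640x3 uint8, red, green, blue; 400x640 float32, m along the optical axis (not along the pixel's ray), 0 where there is no reading.
- camera_model(name): a dict with "mtx" (3x3 intrinsics, pixels), "T" (4x4, takes a point from camera to world coordinates). Camera axes: x right, y down, z forward; pixel columns grow to the right and rows downward; lengths in m; the calibration is good to about 2 mm. A picture is of the moment at which its call begins. camera_model takes no time and is no camera call.
A pose or a line that the arm cannot do raises robot.Unreachable and nothing moves.
- workorder.hand_in(): hands the job in, once; it reports no verdict.
Readings, each from a call of its own:
- read_t(): time.
- read_joint_pos(): joint angles.
- read_joint_velocities(): joint speeds.
- read_tau(): joint torques, N m.
- read_tcp_pos(): TCP position.
- read_tool_rot(): TCP orientation.
- read_wrist_force(): force on the tool from outside, world axes, zero at the start.
- read_wrist_torque(): the same for the moment, N m.
- read_width(): opening from 0.0 (shut) to 1.0 (fully open).
Only numpy, scipy, OpenCV 4.12 (cv2) and the standard library are available. Lean on these libraries where they do the work, as an engineer would, in place of code of your own. Each camera call takes 0.05 s, during which the arm holds its last target.

## Working session

There is one attempt and no reset: what is moved stays moved. The work goes in short steps, each a Python script; the robot and the scene stay as the last script left them, time stands still between calls to the robot, and variables do not carry over. Pictures are saved under pics/ and viewed, and the job is handed in when it is done.

```bash
ls; mkdir -p pics; python3 - <<'E'
from plant import *
import cv2, numpy as np
for n in("scene","top"):
    p,d=grab_frame(n); cv2.imwrite(f"pics/{n}0.png",p[:,:,::-1]); np.save(f"{n}0_d.npy",d); np.save(f"{n}0.npy",p)
    m=camera_model(n); print(n,np.round(m["mtx"],1).tolist(),np.round(m["T"],3).tolist())
print(read_t(),robot.tcp_to_grasp,read_tool_rot(),read_tcp_pos())
E
```

```text
pics
scene [[480.4, 0.0, 318.7], [0.0, 480.4, 200.6], [0.0, 0.0, 1.0]] [[0.787, -0.317, 0.529, 0.055], [-0.617, -0.406, 0.674, -0.782], [0.002, -0.857, -0.515, 0.545], [0.0, 0.0, 0.0, 1.0]]
top [[441.4, 0.0, 317.2], [0.0, 441.4, 200.8], [0.0, 0.0, 1.0]] [[0.017, -0.994, 0.111, 0.451], [-1.0, -0.018, -0.001, -0.134], [0.003, -0.111, -0.994, 1.043], [0.0, 0.0, 0.0, 1.0]]
0.1 0.1547 [ 7.97277565e-01  6.03612167e-01 -7.64384358e-04  5.02231240e-04] [0.16284211 0.57754233 0.4036185 ]
```

View pics/scene0.png

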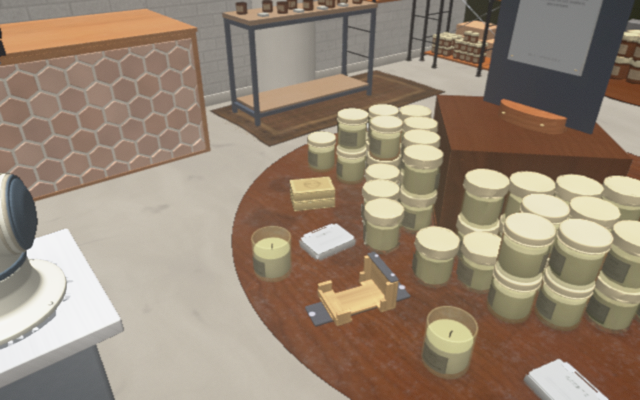

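View pics/top0.png

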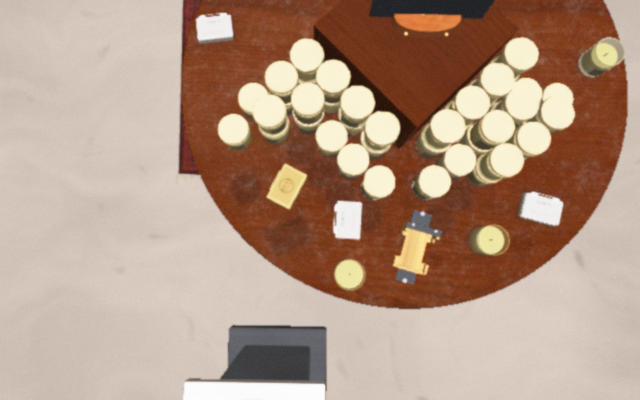

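Top view: the tin pile is at about (287,187), the tray at about (413,252) on its dark base strip, and the card at (348,220). The candle is near (349,274) and the jars near (378,182) and (432,182). Next I'll zoom in and measure.

```bash
cat > h.py <<'E'
import numpy as np, cv2
from plant import camera_model
def pts(n,d):
    m=camera_model(n);K=m["mtx"];T=m["T"]
    v,u=np.mgrid[0:400,0:640]
    c=np.stack([(u-K[0,2])/K[0,0]*d,(v-K[1,2])/K[1,1]*d,d],-1)
    return c@T[:3,:3].T+T[:3,3]
def ray(n,u,v,z):
    m=camera_model(n);K=m["mtx"];T=m["T"]
    r=T[:3,:3]@np.array([(u-K[0,2])/K[0,0],(v-K[1,2])/K[1,1],1]);o=T[:3,3]
    return o+r*(z-o[2])/r[2]
def proj(n,p):
    m=camera_model(n);c=np.linalg.inv(m["T"])@np.append(p,1);q=m["mtx"]@c[:3];return q[:2]/q[2]
E
python3 - <<'E'
from h import *
for n in("scene","top"):
    d=np.load(n+"0_d.npy");P=pts(n,d);np.save(n+"0_P.npy",P)
    im=np.load(n+"0.npy")
    if n=="top":
        a=im[160:300,260:470]; cv2.imwrite("pics/ztop.png",cv2.resize(a[:,:,::-1],None,fx=3.8,fy=3.8,interpolation=cv2.INTER_CUBIC))
        print(P[187,287],P[250,413],P[220,348], P[230,310],P[280,400])
    else:
        a=im[160:330,280:420]; cv2.imwrite("pics/zscene.png",cv2.resize(a[:,:,::-1],None,fx=3.5,fy=3.5,interpolation=cv2.INTER_CUBIC))
        print(P[186,312],P[300,355])
    print(n,(d==0).mean())
E
```

```text
[ 0.58978854 -0.07778076  0.04880183] [ 0.45703759 -0.3643253   0.01217329]
scene 0.054359375
[ 0.59297592 -0.06557777  0.04513042] [ 0.45517562 -0.35971744  0.01143   ] [ 0.52196841 -0.20757397  0.01674261] [ 0.49788376 -0.11931894  0.00056084] [ 0.38551436 -0.33027868  0.00603088]
top 0.0038359375
```

View pics/ztop.png

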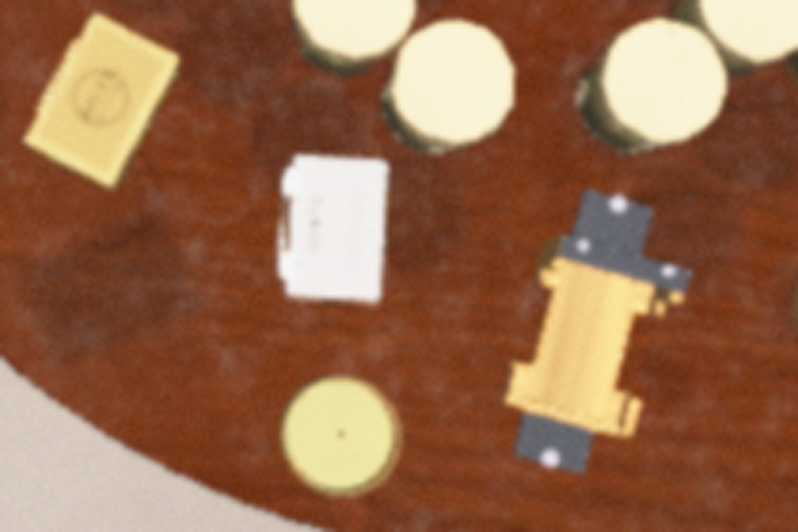

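View pics/zscene.png

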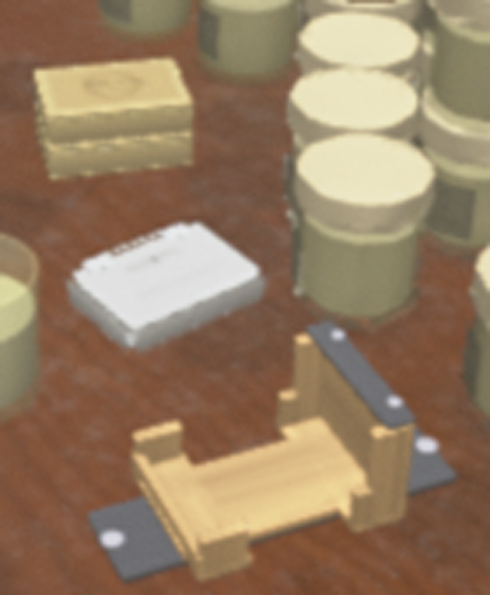

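```bash
cat > m.py <<'E'
from h import *
P={n:np.load(n+"0_P.npy") for n in("scene","top")}; I={n:np.load(n+"0.npy") for n in P}
for n,(cu,cv) in {"top":(287,187),"scene":(312,190)}.items():
    H=cv2.cvtColor(I[n],cv2.COLOR_RGB2HSV).astype(int)
    v,u=np.mgrid[0:400,0:640]
    near=(abs(u-cu)<40)&(abs(v-cv)<40)
    z=P[n][...,2]
    m=near&(z>0.036)&(z<0.054)&(H[...,2]>120)&(np.hypot(P[n][...,0]-.592,P[n][...,1]+.07)<.07)
    # colour-based for top : wood table is darker/redder
    m=cv2.morphologyEx(m.astype(np.uint8),cv2.MORPH_OPEN,np.ones((3,3)))
    c=max(cv2.findContours(m,cv2.RETR_EXTERNAL,cv2.CHAIN_APPROX_NONE)[0],key=cv2.contourArea)[:,0]
    w=np.array([ray(n,a,b,.044)[:2] for a,b in c]).astype(np.float32)
    print(n,len(c),np.median(z[m>0]),cv2.minAreaRect(w*1000))
    # tray/base
    near=np.hypot(P[n][...,0]-.46,P[n][...,1]+.36)<.13
    blue=(H[...,1]<110)&(H[...,2]<130)&near&(z<.02)&(z>0.001)
    print(" strip rgb", I[n][blue].mean(0) if blue.any() else 0, blue.sum())
E
python3 m.py
python3 - <<'E'
from h import *
I={n:np.load(n+"0.npy") for n in("scene","top")}
print(I["top"][262:268,396:420:3].tolist()[0]); 
for (x,y) in((548,458),(618,205),(583,245),(669,271)):
    u,v=260+(x+.5)/3.8-.5,160+(y+.5)/3.8-.5
    print(ray("top",u,v,.006),ray("top",u,v,.0655))
for (x,y) in((112,538),(427,444),(338,335),(395,402)):
    u,v=280+(x+.5)/3.5-.5,160+(y+.5)/3.5-.5
    print(ray("scene",u,v,.006),ray("scene",u,v,.0655))
E
```

```text
top 111 0.04475056521616111 ((597.2163696289062, -63.93737030029297), (61.42204284667969, 88.14913177490234), 62.84932327270508)
 strip rgb [103.54347826 100.24154589 104.79227053] 414
scene 119 0.04544415639707988 ((594.3528442382812, -69.98464965820312), (72.70155334472656, 90.27404022216797), 62.941795349121094)
 strip rgb [111.74798928 102.1541555   96.79356568] 746
[[246, 217, 143], [246, 217, 142], [241, 207, 132], [237, 199, 127], [242, 207, 135], [242, 206, 133], [247, 218, 144], [249, 225, 149]]
[ 0.38530463 -0.33919643  0.006     ] [ 0.38908742 -0.32742139  0.0655    ]
[ 0.54095551 -0.38332781  0.006     ] [ 0.53580854 -0.36902093  0.0655    ]
[ 0.51573685 -0.36143221  0.006     ] [ 0.51203669 -0.34838149  0.0655    ]
[ 0.50059723 -0.41449113  0.006     ] [ 0.49776564 -0.3983964   0.0655    ]
[ 0.38804644 -0.3402495   0.006     ] [ 0.35122865 -0.38903841  0.0655    ]
[ 0.54524545 -0.38324126  0.006     ] [ 0.49107073 -0.42728329  0.0655    ]
[ 0.57108357 -0.29527017  0.006     ] [ 0.51405597 -0.34902541  0.0655    ]
[ 0.55557255 -0.35182982  0.006     ] [ 0.50025758 -0.39934009  0.0655    ]
```

```bash
python3 - <<'E'
from h import *
q=[ray("scene",280+(x+.5)/3.5-.5,160+(y+.5)/3.5-.5,.044)[:2] for x,y in((36,71),(179,60),(191,103),(44,113))]
q=np.array(q);print(q,q.mean(0),np.linalg.norm(np.diff(q,axis=0),axis=1),cv2.minAreaRect((q*1000).astype(np.float32)))
q=[ray("top",260+(x+.5)/3.8-.5,160+(y+.5)/3.8-.5,.044)[:2] for x,y in((97,12),(180,57),(113,188),(24,140))]
q=np.array(q);print(q,q.mean(0),np.linalg.norm(np.diff(q,axis=0),axis=1),cv2.minAreaRect((q*1000).astype(np.float32)))
# tray near wall & sides in top at given heights
for (x,y,z) in((505,403,.03),(633,437,.03),(516,360,.03),(642,398,.03),(566,262,.0615),(648,283,.0615)):
    w=ray("top",260+(x+.5)/3.8-.5,160+(y+.5)/3.8-.5,z)[:2]-np.array([.4649,-.3615]); print(w@[.9632,-.2687],w@[.2687,.9632])
E
```

```text
[[ 0.57346813 -0.01994695]
 [ 0.6528515  -0.06344708]
 [ 0.62385186 -0.11023767]
 [ 0.54708766 -0.06566998]] [ 0.59931479 -0.06482542] [0.09052061 0.05504851 0.08876386] ((599.9096069335938, -64.66267395019531), (55.021156311035156, 90.49866485595703), 60.01664352416992)
[[ 0.64924528 -0.05986275]
 [ 0.62257488 -0.11061693]
 [ 0.54253096 -0.07214707]
 [ 0.57048557 -0.01808066]] [ 0.59620917 -0.06517685] [0.05733496 0.08880856 0.06086573] ((596.1043701171875, -65.58674621582031), (60.865745544433594, 89.15126037597656), 62.65909957885742)
-0.05850153695068474 0.038335397979249994
-0.056052836884307386 -0.04031348966705853
-0.03200497248160942 0.03883367427195252
-0.03223616586295099 -0.03950402186288901
0.02990627123573494 0.03145093133007162
0.0317669571601744 -0.017727960870727727
```

```bash
cat > k.py <<'E'
import numpy as np
from scipy.spatial.transform import Rotation as Rn
from plant import *
B0=np.array([.4649,-.3615]); BY=-0.274
GF=0.004   # grasp ahead of pile middle
def pose(cx,cy,cz,yaw,th,h,gf=GF,flip=0):
    """pile bottom-centre C, yaw of long axis, tilt th (far end low), tcp height h over the pile's underside"""
    Rp=Rn.from_euler('z',yaw)*Rn.from_euler('y',th)
    p=np.array([cx,cy,cz])+Rp.apply([gf,0,h])
    # tool: z down, x along pile y (left)
    Rt=Rp*Rn.from_matrix(np.array([[0,1,0],[1,0,0],[0,0,-1]]).T)
    if flip: Rt=Rt*Rn.from_euler('z',np.pi)
    return p,Rt.as_quat()
def base2w(x,y=0):
    return B0+x*np.array([np.cos(BY),np.sin(BY)])+y*np.array([-np.sin(BY),np.cos(BY)])
def far(F,lat,zF,th,h,yaw=BY,flip=0,gf=GF):
    """far low edge at base x=F, height zF"""
    c=base2w(F-.044*np.cos(th),lat)
    return pose(c[0],c[1],zF+.044*np.sin(th),yaw,th,h,gf,flip)
E
python3 - <<'E'
from k import *
for f in (0,1):
    for a in (pose(.597,-.0648,0,-.478,0,.38,flip=f),pose(.597,-.0648,0,-.478,0,.1735,flip=f),far(.03,0,.014,.145,.1735,flip=f),far(.03,0,.1,.145,.1735,flip=f)):
        print(f,np.round(a[0],3),np.round(robot.inverse_kinematics(*a),2))
E
```

```text
0 [ 0.601 -0.067  0.38 ] [-0.17  0.1   1.27 -0.    1.78 -1.26]
0 [ 0.601 -0.067  0.174] [-0.17  0.18  1.55 -0.    1.41 -1.26]
0 [ 0.48  -0.366  0.191] [-0.69  0.22  1.47 -0.06  1.58 -1.98]
0 [ 0.48  -0.366  0.277] [-0.69  0.17  1.37 -0.06  1.73 -1.99]
1 [ 0.601 -0.067  0.38 ] [-0.17  0.1   1.27 -0.    1.78  1.88]
1 [ 0.601 -0.067  0.174] [-0.17  0.18  1.55 -0.    1.41  1.88]
1 [ 0.48  -0.366  0.191] [-0.69  0.22  1.47 -0.06  1.58  1.16]
1 [ 0.48  -0.366  0.277] [-0.69  0.17  1.37 -0.06  1.73  1.15]
```

```bash
python3 - <<'E'
from k import *
jaws.command_gripper(1.0,70)
a=pose(.597,-.0648,0,-.478,0,.30); robot.reach(*a)
print(read_t(),read_wrist_force())
b=pose(.597,-.0648,0,-.478,0,.21); robot.servo_line(b[0],v=.2)
b=pose(.597,-.0648,0,-.478,0,.1735); print(robot.servo_line(b[0],v=.06,contact_N=8))
print(read_t(),read_tcp_pos(),read_wrist_force())
import cv2
p,d=grab_frame("scene"); cv2.imwrite("pics/s1.png",cv2.resize(p[120:270,230:400,::-1],None,fx=4,fy=4))
E
```

```text
3.0833 [0.27109255 0.70706531 0.2445956 ]
False
4.4417 [ 0.60063133 -0.06667582  0.17356565] [ 1.42135106 -0.36115471 -0.07099371]
```

View pics/s1.png

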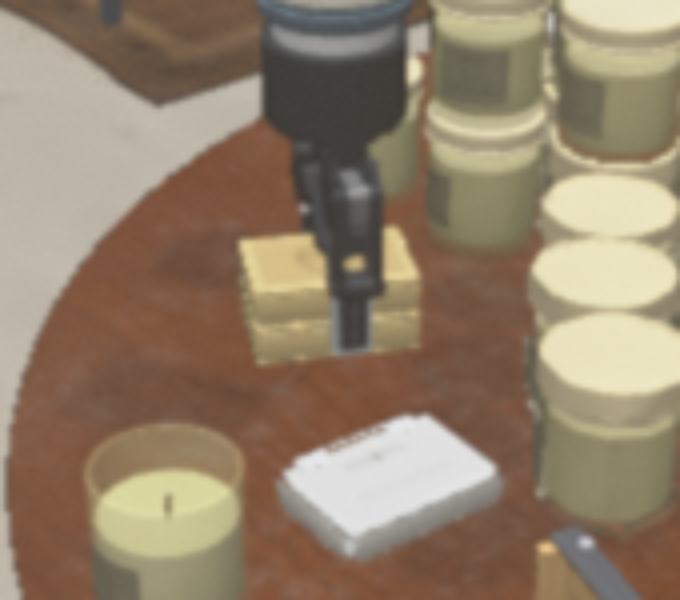

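The picture shows the fingers straddling the pile at about crop (350,300), and nothing else is touched. I'll close and lift.

```bash
python3 - <<'E'
from k import *
import cv2
jaws.command_gripper(0.0,70)
print(read_width(),read_wrist_force())
p0=read_tcp_pos(); 
robot.servo_line(p0+[0,0,.10],v=.1); robot.dwell(.2)
print(read_t(),read_tcp_pos(),read_wrist_force(),read_wrist_torque(),read_width())
p,d=grab_frame("scene"); cv2.imwrite("pics/s2.png",cv2.resize(p[80:230,240:410,::-1],None,fx=4,fy=4))
E
```

```text
0.6846271696485255 [0.54036187 0.34629343 3.79911793]
6.2167 [ 0.6006877  -0.06670357  0.27348312] [ 0.29062432  1.22791604 -2.23354573] [0.02113632 0.01391107 0.00843405] 0.6828699198360207
```

View pics/s2.png

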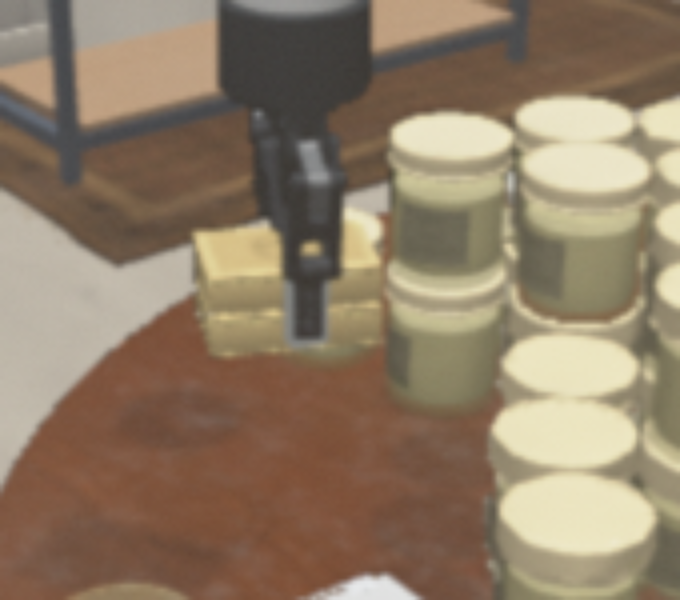

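Both tins came up squarely together, with the pile at crop (205–382, 230–355). Next I carry them over the tray, already tilted.

```bash
python3 - <<'E'
from k import *
import cv2
h=.1735
robot.servo_line(read_tcp_pos()+[0,0,.04],v=.15)
robot.reach(*far(.010,0,.12,.145,h))
a=far(.010,0,.075,.145,h); robot.servo_line(a[0],v=.12); robot.dwell(.2)
print(read_t(),read_tcp_pos(),a[0],read_wrist_force(),read_width())
for n in("scene","top"):
    p,d=grab_frame(n); np.save(n+"3.npy",p); np.save(n+"3_d.npy",d)
    c=p[190:340,270:440] if n=="scene" else p[170:300,330:480]
    cv2.imwrite(f"pics/{n}3.png",cv2.resize(c[:,:,::-1],None,fx=4,fy=4,interpolation=cv2.INTER_CUBIC))
E
```

```text
8.65 [ 0.46084471 -0.36040665  0.25385846] [ 0.46055747 -0.36027945  0.25245897] [ 0.34594629 -0.52386714 -2.37643668] 0.6830208361544119
```

View pics/scene3.png

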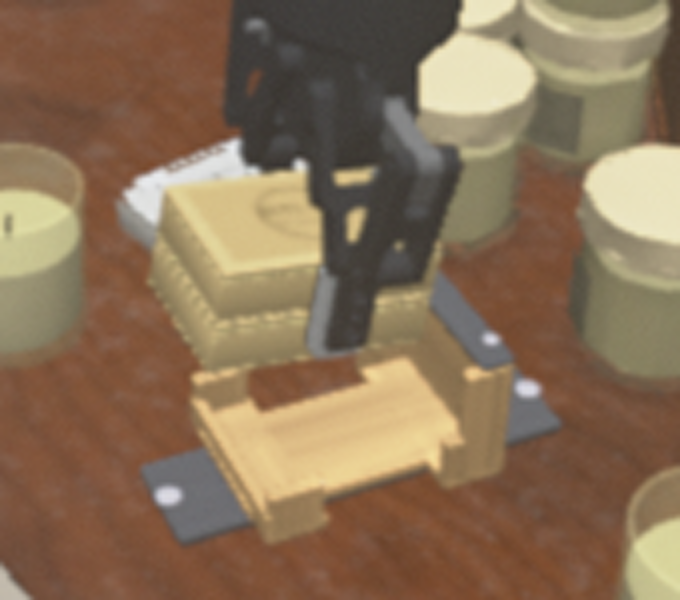

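View pics/top3.png

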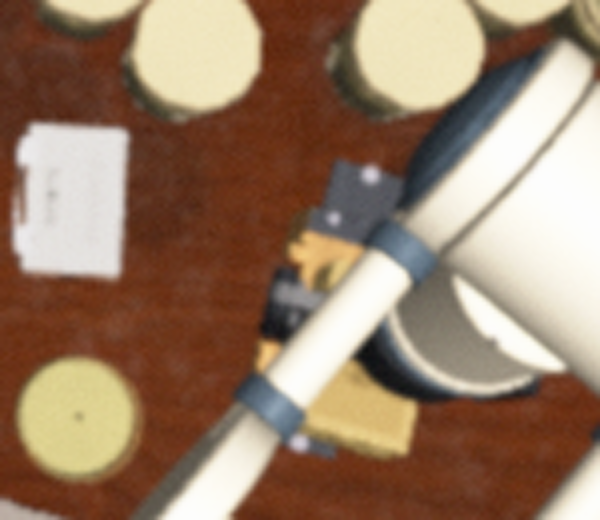

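```bash
python3 - <<'E'
from k import *; from h import proj,ray
h=.1735;th=.145
tcp=np.array([.46084,-.36041,.25386])
Rp=Rn.from_euler('z',BY)*Rn.from_euler('y',th)
Z=lambda n,u:(4*(u-np.array([270,190] if n=="scene" else [330,170])+.5)-.5)
for nm,p in dict(nearR=(-.044,-.0295,0),nearL=(-.044,.0295,0),nearRtop=(-.044,-.0295,.044),nearLtop=(-.044,.0295,.044),farR=(.044,-.0295,0)).items():
    w=tcp+Rp.apply(np.array(p)-[GF,0,h]); print(nm,np.round(Z("scene",proj("scene",w))),np.round(Z("top",proj("top",w))))
print(read_tcp_pos(),Rn.from_quat(read_tool_rot()).as_matrix().round(4).tolist())
print(Rn.from_quat(far(0,0,.1,.145,h)[1]).as_matrix().round(4).tolist())
for nm,(x,y,z) in dict(trR=(-.058,-.0385,.03),trL=(-.058,.0385,.03),lipR=(.032,-.0385,.0655),lipL=(.032,.0385,.0655)).items():
    b=base2w(x,y); print(nm,Z("scene",proj("scene",[*b,z])),Z("top",proj("top",[*b,z])))
E
```

```text
nearR [205. 376.] [384. 458.]
nearL [145. 281.] [277. 426.]
nearRtop [222. 275.] [408. 453.]
nearLtop [160. 184.] [297. 419.]
farR [418. 343.] [420. 301.]
[ 0.46070391 -0.36041443  0.25344457] [[0.2706, 0.9528, -0.1379], [0.9627, -0.2679, 0.0381], [-0.0007, -0.143, -0.9897]]
[[0.2706, 0.9526, -0.1391], [0.9627, -0.2677, 0.0391], [0.0, -0.1445, -0.9895]]
trR [259.67069895 499.55900729] [382.13720825 422.50235968]
trL [182.19395869 373.02521517] [251.40789909 383.11175582]
lipR [478.60125073 365.86565141] [440.48203507 268.17880325]
lipL [385.2908636 251.4596338] [306.18993359 228.10744865]
```

```bash
python3 - <<'E'
from k import *
h=.1735;th=.145
a=far(.0235,0,.065,th,h); robot.servo_line(a[0],v=.08)
a=far(.0235,0,.020,th,h); f0=read_wrist_force(); print(robot.servo_line(a[0],v=.06,ori=a[1],contact_N=6))
robot.dwell(.15); print(read_tcp_pos()-a[0],read_wrist_force()-f0,read_t())
a=far(.0235,0,.009,th,h); print(robot.servo_line(a[0],v=.015,ori=a[1],contact_N=4))
print(read_tcp_pos()-a[0],read_wrist_force()-f0,read_wrist_torque(),read_t())
R=Rn.from_quat(read_tool_rot()).as_matrix();print(R.round(4).tolist())
import cv2
p,d=grab_frame("scene"); cv2.imwrite("pics/s4.png",cv2.resize(p[190:340,270:440,::-1],None,fx=4,fy=4,interpolation=cv2.INTER_CUBIC))
E
```

```text
False
[ 0.00015429 -0.00013259  0.00072289] [-1.10930541  0.51325491  1.45790485] 10.1583
True
[-7.52434294e-05  1.58582639e-05  3.47777513e-03] [-1.65026196 -0.07574168  7.79033171] [-0.1233835  -0.13328756 -0.02625729] 10.6917
[[0.2706, 0.9525, -0.1394], [0.9627, -0.2678, 0.0392], [0.0, -0.1448, -0.9895]]
```

View pics/s4.png

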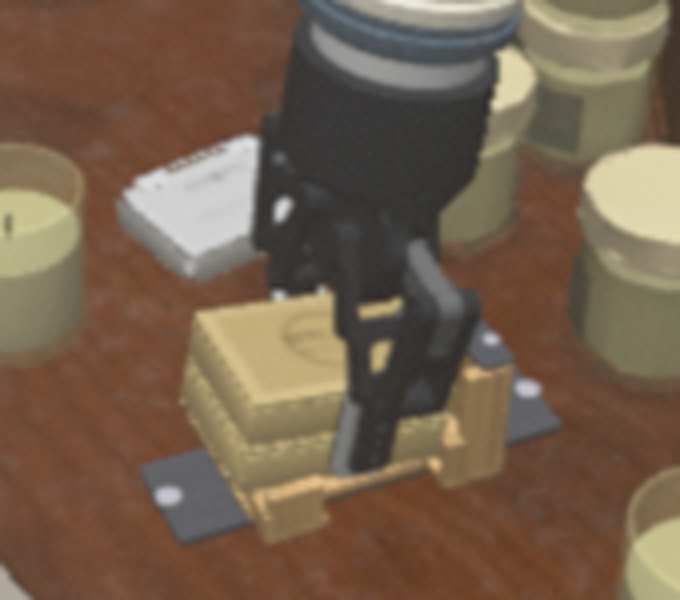

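Floor contact came at model height 12.5 mm against the expected 12 mm. The picture shows the pile tilted inside the side walls with the finger in the gap at (370,440). I'll raise 2 mm and slide until I feel the wall.

```bash
python3 - <<'E'
from k import *
h=.1735;th=.145
a=far(.0235,0,.0143,th,h); robot.servo_line(a[0],v=.03,ori=a[1]); robot.dwell(.2)
print(read_tcp_pos()-a[0],read_wrist_force(),read_wrist_torque())
b=far(.046,0,.0143,th,h); c=robot.servo_line(b[0],v=.015,ori=b[1],contact_N=6)
ax=np.array([np.cos(BY),np.sin(BY),0]);d=read_tcp_pos()-a[0]
print(c,"travel",d@ax,d,read_wrist_force(),read_wrist_torque(),read_width(),read_t())
E
```

```text
[-0.0001763   0.00015752 -0.00077391] [-0.66634791 -0.87955146 -1.97658109] [-0.03040352 -0.02408053 -0.01452117]
True travel 0.010902790581989915 [ 0.01052404 -0.00285062 -0.00122504] [ 0.09070566 -0.55643118 -2.87779674] [-0.06338586 -0.13634005 -0.00445058] 0.6794327686935444 12.05
```

```bash
python3 - <<'E'
from k import *
import cv2
ax=np.array([np.cos(BY),np.sin(BY),0])
p0=read_tcp_pos();f0=read_wrist_force();t=far(.05,0,.0150,.145,.1735)
q=p0+ax*.006; q[2]=t[0][2]
c=robot.servo_line(q,v=.012,ori=t[1],contact_N=10)
d=read_tcp_pos()-p0;f=read_wrist_force();print(c,d@ax,d,f,f@ax,read_wrist_torque(),read_t())
robot.dwell(.1);d=read_tcp_pos()-p0;f=read_wrist_force();print(d@ax,d,f,f@ax,read_wrist_torque())
p,d=grab_frame("scene"); cv2.imwrite("pics/s5.png",cv2.resize(p[190:340,270:440,::-1],None,fx=4,fy=4,interpolation=cv2.INTER_CUBIC))
E
```

```text
True 0.0009937267730965487 [ 0.00096245 -0.00024826 -0.00044685] [-1.16374466 -0.70284953  3.56938899] -0.9301525343042207 [-0.05498689 -0.09658079  0.03285201] 12.4
0.0009381337791175089 [ 0.00091052 -0.00022757 -0.00046883] [-0.63943739  0.43591806  4.80252461] -0.7335366000440132 [-0.07253757 -0.1594103  -0.00393672]
```

View pics/s5.png

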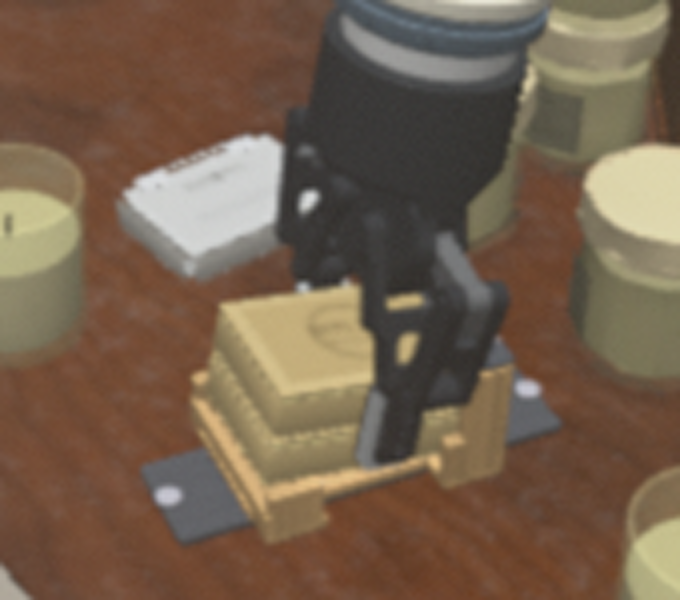

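Net force is vertical (+7 N on the tool), so the far edge is dragging on the floor because the arm sits slightly low. I'll raise it and push on.

```bash
python3 - <<'E'
from k import *
ax=np.array([np.cos(BY),np.sin(BY),0])
t=far(.05,0,.0150,.145,.1735)
p0=read_tcp_pos();print("z err",p0[2]-t[0][2])
u=p0-ax*.001; u[2]=t[0][2]+.0008
robot.servo_line(u,v=.02,ori=t[1]);robot.dwell(.3)
p1=read_tcp_pos();f1=read_wrist_force();print("up",p1[2]-t[0][2],f1,(p1-p0)@ax,read_wrist_torque())
q=u+ax*.012
c=robot.servo_line(q,v=.01,ori=t[1],contact_N=8)
p=read_tcp_pos();f=read_wrist_force();print(c,(p-p0)@ax,p[2]-t[0][2],f,f@ax,read_wrist_torque(),read_t())
robot.dwell(.1);p=read_tcp_pos();f=read_wrist_force();print((p-p0)@ax,p[2]-t[0][2],f,f@ax,read_wrist_torque(),read_width())
E
```

```text
z err -0.0024338319870634006
up 0.0005239953136500219 [-1.10758924 -0.08367934 -2.45240962] -0.0010416095458985317 [-0.06010025 -0.08483156  0.04525822]
True -0.0007097015666390842 -0.00046078559783938045 [-0.37865107 -0.51188176 -1.98083588] -0.22601876404786006 [-0.08419984 -0.07656699 -0.00477929] 13.6333
-0.0009862422668183988 -0.001382294398872802 [ 0.48845301 -0.33877294 -3.86607658] 0.5618985554768673 [-0.06628234 -0.1241744  -0.0121878 ] 0.680686334857427
```

```bash
python3 - <<'E'
from k import *
ax=np.array([np.cos(BY),np.sin(BY),0])
t=far(.05,0,.0145,.145,.1735)
p0=read_tcp_pos(); s0=(p0[:2]-far(0,0,.0145,.145,.1735)[0][:2])@ax[:2]
lat=lambda p:(p-far(0,0,.0145,.145,.1735)[0])@np.array([-np.sin(BY),np.cos(BY),0])
print("F base x now",s0,"lat",lat(p0))
for k in range(8):
    F=s0+.001*k
    t=far(F,0,.0145,.145,.1735)
    robot.servo_line(t[0],v=.02,ori=t[1]); robot.dwell(.15)
    p=read_tcp_pos();f=read_wrist_force();m=read_wrist_torque()
    e=p-t[0]
    print(round(F,4),"errx %.2f z %.2f mm"%(e@ax*1e3,e[2]*1e3),f.round(2),"fax %.2f"%(f@ax),m.round(3),round(read_t(),2))
    if f@ax<-8: break
E
```

```text
F base x now 0.03435460502394566 lat 0.00036181390102112864
0.0344 errx -0.04 z -0.13 mm [-0.34 -0.61 -2.58] fax -0.16 [ 0.024 -0.054 -0.017] 14.13
0.0354 errx -0.60 z -0.16 mm [-5.01  2.05 -0.19] fax -5.38 [0.201 0.503 0.011] 14.53
0.0364 errx -1.22 z -0.22 mm [-9.02  4.42  1.61] fax -9.88 [0.41  1.008 0.042] 14.93
```

Wall felt: force builds to about 10 N at far-edge base x ≈ 35 mm (34 mm predicted). Now I tip down while holding a light preload on the wall.

```bash
python3 - <<'E'
from k import *
import cv2
ax=np.array([np.cos(BY),np.sin(BY),0]); FW=.0350
for th in np.linspace(.145,0,9)[1:]:
    F=FW+.044*(np.sin(.145)-np.sin(th))+.0009
    z=.0125+.0020*th/.145
    t=far(F,0,z,th,.1735)
    robot.servo_line(t[0],v=.02,ori=t[1]); robot.dwell(.08)
    e=read_tcp_pos()-t[0];f=read_wrist_force()
    print("th %.3f"%th,"errx %.2f z %.2f"%(e@ax*1e3,e[2]*1e3),f.round(1),"fax %.1f"%(f@ax),read_wrist_torque().round(2),round(read_t(),2))
    if np.linalg.norm(f)>30: print("stop");break
p,d=grab_frame("scene"); cv2.imwrite("pics/s6.png",cv2.resize(p[190:340,270:440,::-1],None,fx=4,fy=4,interpolation=cv2.INTER_CUBIC))
E
```

```text
th 0.127 errx -1.00 z -0.07 [-7.3  2.4  0.4] fax -7.7 [0.31 0.83 0.04] 15.32
th 0.109 errx -1.03 z 0.02 [-7.8  3.7  1.3] fax -8.6 [0.33 0.88 0.02] 15.68
th 0.091 errx -1.06 z 0.09 [-7.5  3.3  2.1] fax -8.1 [0.4  0.91 0.06] 16.03
th 0.072 errx -1.11 z 0.06 [-9.3  2.2  2.2] fax -9.5 [0.38 0.94 0.03] 16.39
th 0.054 errx -1.16 z 0.05 [-8.6  3.7  2.5] fax -9.2 [0.33 0.91 0.05] 16.75
th 0.036 errx -1.24 z 0.03 [-9.6  3.2  2.2] fax -10.1 [0.4  0.99 0.04] 17.11
th 0.018 errx -1.31 z -0.01 [-8.8  3.6  3. ] fax -9.5 [0.35 1.08 0.02] 17.47
th 0.000 errx -1.38 z 0.34 [-9.8  5.3  4.3] fax -10.9 [ 0.58  1.43 -0.03] 17.82
```

View pics/s6.png

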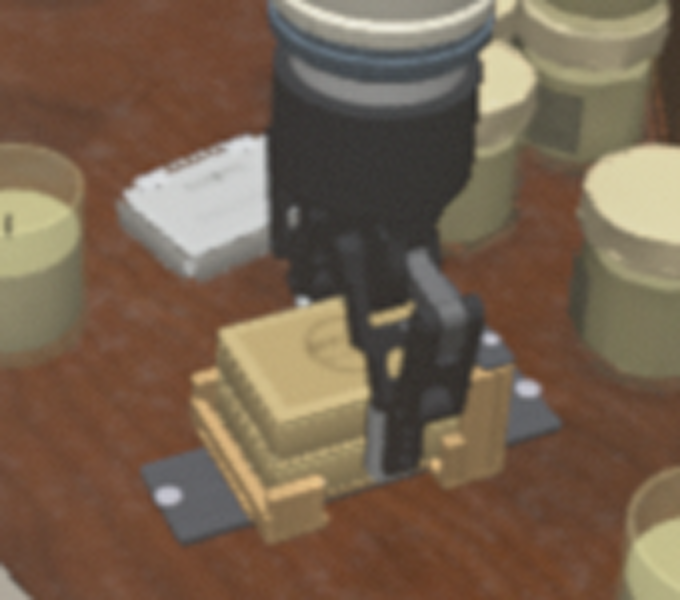

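The pile is now inside the side walls and looks level (top at crop (220–440, 310–410)). I'll press it lightly down, then release.

```bash
python3 - <<'E'
from k import *
import cv2
ax=np.array([np.cos(BY),np.sin(BY),0]); FW=.0350+.044*np.sin(.145)
for z,th,dx in ((.0125,0,-.0004),(.0115,0,-.0004),(.0112,-.008,-.0004)):
    t=far(FW+dx,0,z,th,.1735); robot.servo_line(t[0],v=.01,ori=t[1]); robot.dwell(.15)
    e=read_tcp_pos()-t[0];f=read_wrist_force()
    print(z,th,"errx %.2f z %.2f"%(e@ax*1e3,e[2]*1e3),f.round(1),"fax %.1f"%(f@ax),read_wrist_torque().round(2),Rn.from_quat(read_tool_rot()).as_matrix()[:,2].round(4),round(read_t(),2))
E
```

```text
0.0125 0 errx -0.55 z 0.31 [-5.   1.7  2.8] fax -5.2 [0.35 0.83 0.02] [-2.1e-03  5.0e-04 -1.0e+00] 18.31
0.0115 0 errx -0.55 z 1.32 [-8.5  3.7  7.2] fax -9.2 [ 0.59  1.17 -0.04] [-1.9e-03  4.0e-04 -1.0e+00] 18.71
0.0112 -0.008 errx -0.41 z 1.93 [-8.   4.   9.2] fax -8.8 [ 0.88  1.45 -0.03] [ 0.0064 -0.0021 -1.    ] 19.16
```

```bash
python3 - <<'E'
from k import *
import cv2
FW=.0350+.044*np.sin(.145)
t=far(FW-.0009,0,.0126,0,.1735); robot.servo_line(t[0],v=.01,ori=t[1]); robot.dwell(.15); print(read_wrist_force())
jaws.command_gripper(.85); print(read_width(),read_wrist_force())
robot.dwell(.2)
p=read_tcp_pos(); robot.servo_line(p+[0,0,.05],v=.08); print(read_wrist_force())
robot.servo_line(p+[0,0,.13],v=.15)
robot.reach(*pose(.50,.05,0,-.5,0,.33,flip=0)); print(read_t())
for n in("scene","top"):
    p,d=grab_frame(n); np.save(n+"7.npy",p); np.save(n+"7_d.npy",d)
    c=p[190:340,270:440] if n=="scene" else p[170:300,330:480]
    cv2.imwrite(f"pics/{n}7.png",cv2.resize(c[:,:,::-1],None,fx=4,fy=4,interpolation=cv2.INTER_CUBIC))
E
```

```text
[-4.88717203  2.7664416   2.28990036]
0.8508933965838704 [ 0.3387731  -0.48510137 -0.08445482]
[-0.40855565  0.09490729 -0.21513153]
23.125
```

View pics/scene7.png

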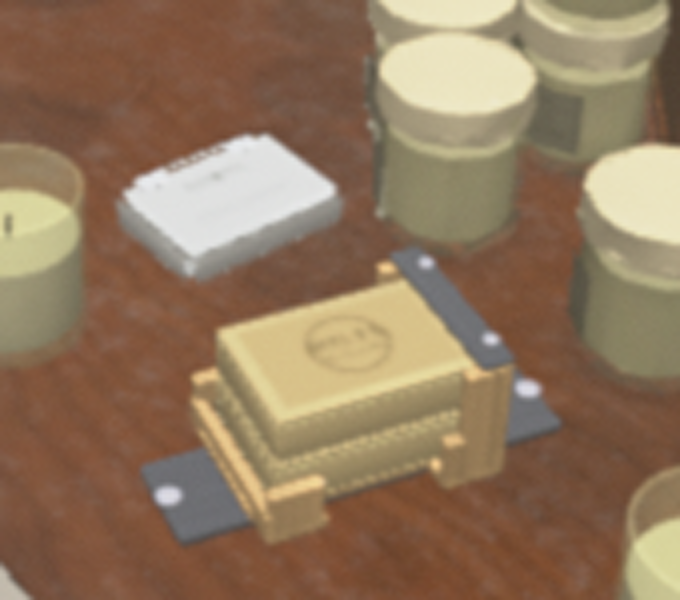

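View pics/top7.png

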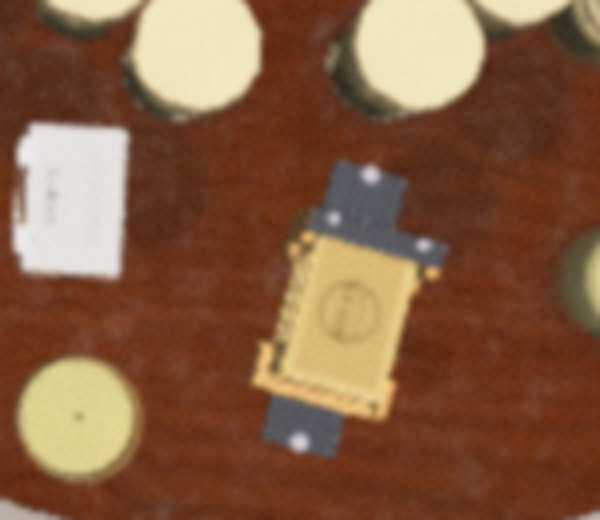

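The pile sits in the bay with its far end under the lip. I'll check height and level from the depth images, and check that the bystanders haven't moved.

```bash
python3 - <<'E'
from h import *
from k import B0,BY
R=np.array([[np.cos(BY),np.sin(BY)],[-np.sin(BY),np.cos(BY)]])
for n in("scene","top"):
    P=pts(n,np.load(n+"7_d.npy")); b=(P[...,:2]-B0)@R.T; z=P[...,2]
    m=(b[...,0]>-.035)&(b[...,0]<.022)&(abs(b[...,1])<.022)&(z>.04)&(z<.07)
    A=np.c_[b[m],np.ones(m.sum())]; c=np.linalg.lstsq(A,z[m],rcond=None)[0]
    m0=(b[...,0]>-.05)&(b[...,0]<.05)&(b[...,1]>.06)&(b[...,1]<.09)&(z<.015)
    A0=np.c_[b[m0],np.ones(m0.sum())];c0=np.linalg.lstsq(A0,z[m0],rcond=None)[0]
    print(n,m.sum(),"slopes",c.round(4),"table",c0.round(4))
    a=np.load(n+"0.npy").astype(int);e=np.load(n+"7.npy").astype(int)
    D=(abs(a-e).sum(-1)>90).astype(np.uint8); D=cv2.morphologyEx(D,cv2.MORPH_OPEN,np.ones((3,3)))
    for s in cv2.connectedComponentsWithStats(D)[2][1:]: print("  changed",s)
# pile near/far, lateral from top picture
for n,z,q in(("top",.056,((322,236),(418,262),(383,395),(287,372))),):
    w=np.array([(R@(ray(n,330+(x+.5)/4-.5,170+(y+.5)/4-.5,z)[:2]-B0)) for x,y in q]);print(w.round(4),w.mean(0))
E
```

```text
scene 668 slopes [0.0028 0.0066 0.0577] table [ 0.0219 -0.0029  0.0019]
  changed [235   2  12  13 137]
  changed [247   9   7  11  63]
  changed [213  13  43  21 430]
  changed [ 0 31  2  8 16]
  changed [231  33  18   9 110]
  changed [214  35  11   6  50]
  changed [ 0 40  6 16 69]
  changed [216  42  16  31 313]
  changed [232  47  20  62 818]
  changed [241 114   3   3   9]
  changed [237 127  10   7  54]
  changed [  0 173  15  97 849]
  changed [   7  175   31   75 1429]
  changed [ 289  176   46   35 1222]
  changed [ 324  260   64   52 2068]
  changed [325 281   4   3  12]
top 511 slopes [ 0.0059 -0.001   0.0572] table [-0.0024  0.0006 -0.0001]
  changed [ 266  163   41   47 1164]
  changed [  118   167    95   233 10817]
  changed [ 179  168   74  208 4157]
  changed [144 170   3   3   9]
  changed [106 177  17  59 665]
  changed [120 206   3   4  12]
  changed [404 230   5   5  22]
  changed [411 232  22  34 391]
  changed [198 236   3   3   9]
  changed [397 256   5   9  38]
  changed [219 259   3  13  39]
  changed [219 273   3  11  33]
  changed [219 287   3   7  21]
  changed [110 322  14  53 587]
  changed [208 377   5   3  15]
[[ 0.0313  0.0271]
 [ 0.0328 -0.0281]
 [-0.0438 -0.0285]
 [-0.0469  0.0258]] [-0.0066463  -0.00091235]
```

```bash
python3 - <<'E'
from plant import *
print(read_t(),read_wrist_force()); print(workorder.hand_in())
E
```

```text
23.225 [-0.20442631 -1.17536331  0.08158241]
the job is handed in; nothing more can be done
None
```

I handed the job in at about 23 s of the 64 s allowed, with both tins stacked in the tray; no verdict was reported.

**What I did:**
- I gripped both tins across the 59 mm sides at 70 N and lifted them together.
- I tilted the pile 0.145 rad and brought it down until it touched the floor at 12.5 mm on my model (12 mm expected). I then raised it 2 mm and slid it under the lip.
- Two early contact stops were false. One was the far edge dragging on the floor, and the other left no lasting force along the slide. I corrected the height and went on in 1 mm steps.
- The tall wall then showed as a steady 10 N build-up at base x of about 35 mm (34 mm predicted). I tipped the pile down against it, pressed lightly, released and backed the arm away.

**Last checks:**

| Check | Result |
|---|---|
| Height of pile's top face | 57–58 mm in both cameras (56 mm nominal; calibration is good to about 2 mm) |
| Slope of top face | under 0.007 rad |
| Pile centre across the base | about 1 mm off the axis |
| Pile centre along the base | about −3 to −7 mm from its middle |
| Position in the tray | near end inside the low wall, far end under the lip, tins one on the other |
| Bystanders | no change between the before and after pictures |

One reading disagreed: the table patch in the scene camera's depth sloped by 0.02 rad, while the top camera showed it flat. I put that down to noise or an object in that patch.

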